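# Strip the worn stone from the foot grinder (left-hand nut)

### The job

Take the worn grey stone off the pot-foot grinder: undo the rust-brown hand nut, which has a left-hand thread (clockwise from above loosens it), and put it in the round steel dish, then lift the stone off and lay it flat in the square blue tray. Turn the nut by feel and let it climb as it turns: never tighten it further, and do not pull, press or shove it hard against the spindle or draw it off before the thread has let go. Set both parts down rather than dropping them, and leave everything else where it stands.

Things in the scene. Friction and masses are not known exactly. Their poses are not given: they have to be found in the camera images.
- grinder: Bench-top pot-foot grinder, fixed: white round housing 236 mm across, grey control box on its own -x side, yellow splash pan (290 mm across, inner floor 75 mm, rim 114 mm above the table), upright locked spindle in the middle. Origin: on the spindle axis at table height, z up. On the spindle, from below: springy rubber pad, worn stone, hand nut. The nut is home with its underside 126 mm up.
- nut_grip (a point): Rust-brown hand nut, about 150 g: a round foot 40 mm across, 6 mm high, resting on the stone; on it an oblong block with flat sides, 54 mm long (own x), 30 mm wide (own y: grip across this), its top 36 mm above the nut's underside. This point: on the nut's axis, 27 mm above its underside, 9 mm below its top. z is up along the spindle.
- nut_foot (a point): Centre of the nut's underside. The nut sits on a coarse left-hand thread, pressed up by the springy pad: clockwise from above (yaw decreasing) loosens it and it climbs as it turns; counter-clockwise tightens. It comes free after some 2.5 to 4 rad, not the same each time; only then does it lift without resistance. Play on the thread: about 1 mm sideways, 1.5 mm up and down.
- spindle_top (a point): Top centre of the bare spindle end, inside the nut until the nut is off, 145.5 mm above the table. The threaded end is 22 mm across. Its bearings are delicate: keep the load between nut and spindle, in any direction, under 35 N.
- stone_mid (a point): Worn grey grinding stone, a ring 56 mm across and 30 mm high with a 26 mm bore, about 170 g, loose on the spindle under the nut. This point is on its axis half-way up. Once the nut is off it lifts straight up over the spindle.
- dish_in (a point): Round steel dish for the nut, fixed: inner floor 140 mm across, rim 24 mm above the table. This point is the centre of its inner floor, 3 mm above the table.
- tray_in (a point): Square blue plastic tray for the worn stone, fixed: 150 mm outside, 4 mm walls 28 mm high, sides along its own x and y. This point is the centre of its inner floor, 4 mm above the table.
- new_stone: Bystander: new pink grinding stone, a ring 56 mm across and 40 mm high; origin at the centre of its underside.
- mug: Bystander: green glazed mug, 74 mm across, 90 mm high; origin at the centre of its underside.
- bowl: Bystander: clay-coloured bowl, 144 mm across, 60 mm high; origin at the centre of its underside.
- glaze_jar: Bystander: white glaze jar with a blue band and a black lid, 70 mm across, 100 mm high; origin at the centre of its underside.
- spanner: Bystander: steel spanner 180 mm long lying along its own x; origin under its middle.
- brush: Bystander: flat brush 200 mm long lying along its own x; origin under its middle.
- cup: Bystander: pink clay cup, 68 mm across, 70 mm high; origin at the centre of its underside.
Mind the look-alikes: they are no part of the job. What is shaped like the part that bears nut_grip but purple is not meant.

How it is judged (in metres and radians):
On the way, in this order (a step that is already met when the one before it is completed fails the run):
1. the nut is unscrewed and clear above the spindle (z of nut_grip in the frame of grinder above 0.18 m), for 0.1 s.
2. the nut lies in the steel dish (horizontal distance between nut_grip and dish_in below 0.055 m and z of nut_grip in the frame of dish_in below 0.04 m and linear speed of nut below 0.05 m/s and not (contact force between nut and the fingers above 0.2 N)), for 0.2 s.
At the end, for the whole second after the job is handed in: The nut lies in the steel dish (its grip point within 55 mm of the dish's centre and less than 40 mm above the dish's floor) and the worn stone lies flat on the floor of the blue tray (within 50 mm of its centre along both sides, tilted less than 0.15 rad), both let go and at rest (horizontal distance between nut_grip and dish_in below 0.055 m and z of nut_grip in the frame of dish_in below 0.04 m and x of stone_mid in the frame of tray_in between -0.05 and 0.05 m and y of stone_mid in the frame of tray_in between -0.05 and 0.05 m and z of stone_mid in the frame of tray_in below 0.022 m and angle between stone_mid's own z axis and vertical below 0.15 rad and linear speed of each of nut, stone below 0.02 m/s); the robot touches nothing.
It fails at once if the nut is forced against the spindle (over 35 N between nut and grinder): pulled before the thread has let go, held back while it climbs, pressed or shoved (contact force between nut and grinder above 35 N).
It fails at once if the nut is screwed tighter or pressed down on the spindle (3.5 mm or more below its home height) (horizontal distance between nut_grip and grinder below 0.03 m and z of nut_grip in the frame of grinder below 0.1495 m).
It fails at once if the nut is dropped into the dish (comes into it faster than 0.7 m/s) (horizontal distance between nut_grip and dish_in below 0.08 m and z of nut_grip in the frame of dish_in below 0.06 m and linear speed of nut above 0.7 m/s).
It fails at once if the stone is dropped into the tray (comes into it faster than 0.7 m/s) (horizontal distance between stone_mid and tray_in below 0.1 m and z of stone_mid in the frame of tray_in below 0.05 m and linear speed of stone above 0.7 m/s).
It fails at once if a bystander is moved by more than 30 mm (distance of any of new_stone, mug, bowl, glaze_jar, spanner, brush, cup from where it was at the start of the episode above 0.03 m).
It also fails if it takes over 72 s, if anything falls off the work surface, if the arm or the gripper's body presses on something with over 40 N, if the wrist force passes 120 N, or if a joint passes its speed limit or range.

### The arm

A 6-joint arm with a two-finger parallel gripper is mounted at the origin on the work surface. World frame = base frame: x ahead of the robot, y to its left, z up, the work surface at z = 0. Lengths are in m, angles in degrees, forces in N, time in s.
With the tool pointing down it reaches from about 0.4 to 0.825 m from the base axis. Payload 7 kg.
Tool frame: the origin (TCP) lies at the very end of the fingers, on their centre line; the grasp point (between the pads) lies 19 mm behind it; x points along the fingers, y is the direction in which the jaws open and shut, and the axes are right-handed (so a half turn about x gives the same grasp; the last joint's range is limited). The gripper opens to 88 mm and grips with 3 to 60 N. Pads are 19 mm wide; open, the fingers measure 130 mm over their backs; the gripper's body (78 mm by 193 mm) begins 47 mm behind the grasp point.
Start: joints at [-56.431, 20.546, 0.682, 0, -70.136, -16.507], TCP at [0.198, -0.645, 0.227] pointing down, gripper open.
Joint ranges: [-176.03, 176.03], [-82.01, 121.73], [-58.28, 71.71], [-173.87, 95.51], [-174.79, -0.11], [-173.66, 173.66]. Speed limits (degrees/s): [136.94, 136.94, 172.46, 180, 180, 180].

### API

Orientations are given as [roll, pitch, yaw] about the fixed x, y, z axes, in that order (R = Rz(yaw) Ry(pitch) Rx(roll)).
In Python, from plant import * gives the robot as it stands. The module is installed in compiled form; this text tells all that it offers.
- The arm moves only by the shell command python3 -m creep 'ROWS' [FORCE]. ROWS is a JSON object of lists of equal length, an entry for each row: "jaw": the closure, from -1 (fully open) to 1 (shut); "translation": the shift along the tool's x, y, z in m, a list of three; "roll": the turn about the tool's x in rad. A call has exactly 10 rows; each row shifts and turns the commanded pose from where the row before left it, along the tool's axes as they then stand; what a row does not reach is not made up. A row lasts 1/10 s, in which the tool goes at most 50 mm and 8.59 degrees, less where a joint would pass 70% of its speed; a pose out of reach is approached as far as the arm can. A call with a gripper value outside its range is refused whole. The fingers move at their own pace and stop on an object; FORCE is the grip in N (left out, the last holds). Time passes only in rows, so rows that do not move let the fingers close, or fill a call up. It gives the time, the measured TCP pose, the force and the opening at its end, in the units of the state.
- get_state(): the state, without advancing time (a new reading comes with each control period).
- capture(name): name is "scene" or "side" or "wrist"; returns a dict with "image" (400x640x3 uint8, red, green, blue), "fovy" (degrees; the focal length in pixels is half the picture's height over the tangent of half this angle, whatever the lens; pixels are square), "cx", "cy" (the principal point, pixels), "D" ([k1, k2, p1, p2, k3] as OpenCV has them; the pictures are not rectified), "pose" (4x4, takes a point from camera to world coordinates); the wrist camera has in their place "tool_from_camera" (4x4, takes a point from camera to tool coordinates, whose origin is the TCP and whose axes are the tool frame's). Camera axes: x right, y up, looking along -z (the intrinsics and any distortion apply to the point x, -y, -z); pixel columns grow to the right and rows downward; lengths in m; the calibration is good to about 2 mm. A picture is of the moment at which its call begins: read the wrist's pose just before it. There is no depth.
- close_job(): hands the job in, once; it reports no verdict.
The state is a dict: "time_s": time; "joints": joint angles; "qd": joint speeds; "joint_torque": joint torques, N m; "tcp_pos": TCP position; "eef_rot": TCP orientation; "contact_force": force on the tool from outside, world axes, zero at the start; "moment": the same for the moment, N m; "gripper_width": finger opening in m.
Only numpy, scipy, OpenCV 4.12 (cv2) and the standard library are available. Lean on these libraries where they do the work, as an engineer would, in place of code of your own. Each camera call takes 0.05 s, during which the arm holds its last target.

## Working session

There is one attempt and no reset: what is moved stays moved. The work goes in short steps, Python scripts to look and compute and a shell command to move; the robot and the scene stay as the last step left them, time stands still between calls to the robot, and variables do not carry over. Pictures are saved under pics/ and viewed, and the job is handed in when it is done.

```bash
mkdir -p pics; cat > h.py <<'E'
from plant import *
import numpy as np, cv2
from scipy.spatial.transform import Rotation as R
def save(n,f):
    s=get_state(); c=capture(n); cv2.imwrite('pics/'+f+'.png',c['image'][:,:,::-1]); np.save('pics/'+f+'.npy',{'c':c,'s':s},allow_pickle=True); return s,c
def load(f):
    d=np.load('pics/'+f+'.npy',allow_pickle=True).item(); return d['s'],d['c']
def K(c):
    f=200/np.tan(np.radians(c['fovy'])/2); return np.array([[f,0,c['cx']],[0,f,c['cy']],[0,0,1]])
def T(s,c):
    if 'pose' in c: return np.array(c['pose'])
    M=np.eye(4); M[:3,:3]=R.from_euler('xyz',s['eef_rot'],degrees=True).as_matrix(); M[:3,3]=s['tcp_pos']
    return M@np.array(c['tool_from_camera'])
def ray(f,u,v,z):
    s,c=load(f); p=cv2.undistortPoints(np.array([[[u,v]]],float),K(c),np.array(c['D'],float))[0,0]
    M=T(s,c); d=M[:3,:3]@np.array([p[0],-p[1],-1]); o=M[:3,3]; return o+d*(z-o[2])/d[2]
def proj(f,P):
    s,c=load(f); M=np.linalg.inv(T(s,c)); q=(M@np.append(P,1))[:3]; q=q*[1,-1,-1]
    return cv2.projectPoints(q[None],np.zeros(3),np.zeros(3),K(c),np.array(c['D'],float))[0].ravel()
def crop(f,x0,y0,x1,y1,k,out):
    i=cv2.imread('pics/'+f+'.png')[y0:y1,x0:x1]; cv2.imwrite('pics/'+out+'.png',cv2.resize(i,None,fx=k,fy=k,interpolation=cv2.INTER_CUBIC))
E
python3 -c "
from h import *
for n in ['scene','side','wrist']: s,c=save(n,n+'0')
print(s)"
```

```text
{'time_s': 0.1, 'joints': array([-5.64321304e+01,  2.05877097e+01,  6.37502815e-01, -1.80478904e-02,
       -7.01343689e+01, -1.65059086e+01]), 'qd': array([-0.02905067, -0.0871582 , -0.01764209,  0.00965327,  0.162591  ,
       -0.0283025 ]), 'joint_torque': array([-4.62553908e-04, -5.84164524e+01,  2.93752223e+01,  7.01558635e+00,
        1.01852103e-02, -6.86214162e-05]), 'tcp_pos': array([ 0.19788206, -0.64487942,  0.22569956]), 'eef_rot': array([ 95.16374387,  89.9137386 , 112.21955945]), 'contact_force': array([0.72409916, 0.15298305, 0.08404762]), 'moment': array([-0.00762934,  0.05639004, -0.00160227]), 'gripper_width': 0.08789392531441396}
```

View pics/scene0.png

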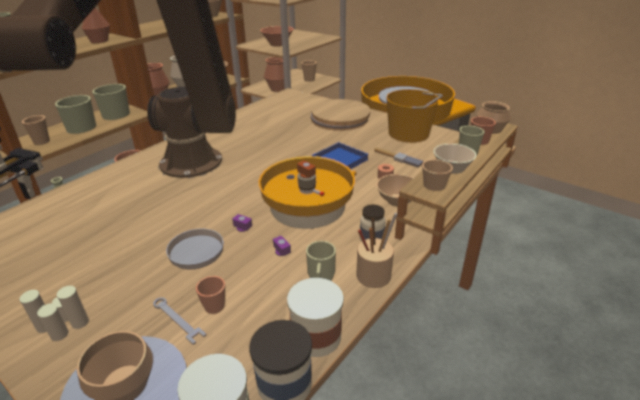

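View pics/side0.png

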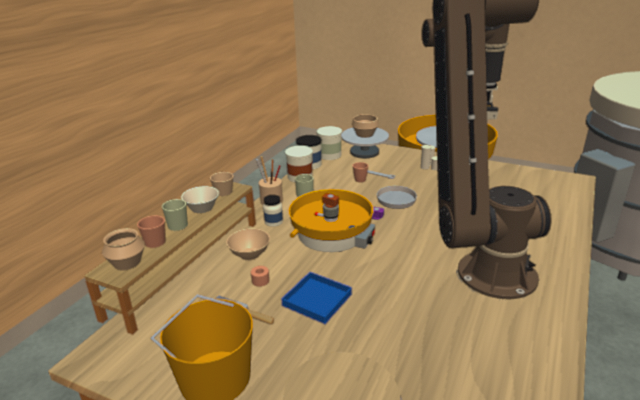

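View pics/wrist0.png

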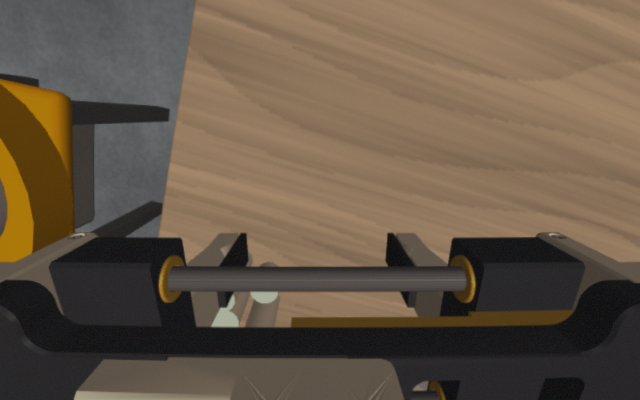

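The grinder shows at scene (307,185) and side (331,212). The dish is at scene (195,248) and side (397,197), and the tray at scene (341,156) and side (317,297). Two purple decoys sit at scene (242,222) and (282,245). Next I'll enlarge these areas.

```bash
python3 -c "
from h import *
crop('scene0',150,130,400,290,3.2,'sc'); crop('side0',250,170,430,330,4.4,'sd')"
```

```text
(no output)
```

View pics/sc.png

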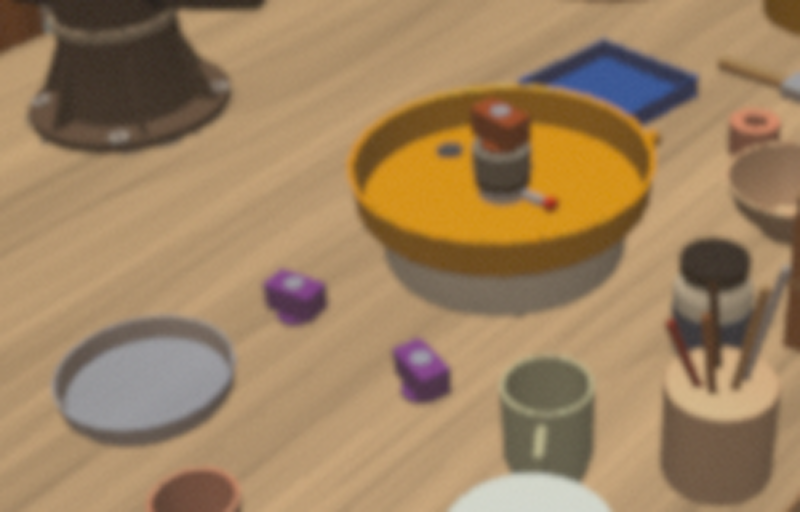

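View pics/sd.png

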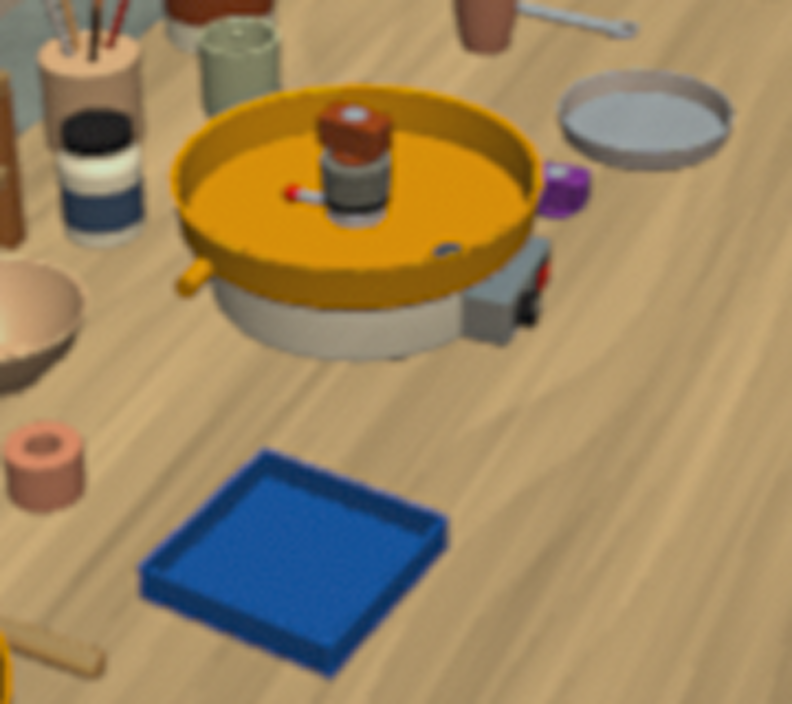

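```bash
python3 -c "
from h import *
S=lambda x,y,z: ray('scene0',150+x/3.2,130+y/3.2,z).round(4)
D=lambda x,y,z: ray('side0',250+x/4.4,170+y/4.4,z).round(4)
print('nut',S(500,111,.162),D(353,116,.162))
print('dish rim c',S(58,385,.024),S(233,370,.024),S(150,318,.024),D(560,112,.024),D(732,115,.024))
print('dish floor',S(148,382,.003),D(645,122,.003))
print('tray S',S(603,42,.028),S(697,82,.028))
for p in [(265,452),(447,520),(330,655),(143,572)]: print('tray D',D(*p,.028))
print('nut block top S',S(475,103,.162),S(500,124,.162),S(528,117,.162),S(502,99,.162))
print('nut block top D',D(320,110,.162),D(319,124,.162),D(384,136,.162),D(391,124,.162),D(331,104,.162))
print('rimS',S(350,165,.114),S(657,165,.114),'D',D(173,180,.114),D(543,180,.114))
print('tray fl',D(300,552,.004)); print('pink',D(45,440,.04),S(755,120,.04)); print('jar',D(97,130,.1)); print('decoys',S(293,284,.036),S(420,357,.036)); print('mug',S(547,380,.09)); print('boxD',D(550,240,.07),D(465,290,.07),D(510,330,.0))
for n in ['scene0','side0']: print(load(n)[1]['pose'][:3,3],load(n)[1]['fovy'])
"
```

```text
nut [0.558 0.012 0.162] [0.5571 0.0124 0.162 ]
dish rim c [ 0.3939 -0.3897  0.024 ] [ 0.4993 -0.2863  0.024 ] [ 0.3829 -0.2811  0.024 ] [ 0.5005 -0.297   0.024 ] [ 0.3597 -0.3517  0.024 ]
dish floor [ 0.4299 -0.3265  0.003 ] [ 0.437  -0.3461  0.003 ]
tray S [0.3944 0.408  0.028 ] [0.5427 0.3863 0.028 ]
tray D [0.5115 0.2601 0.028 ]
tray D [0.3665 0.2768 0.028 ]
tray D [0.3812 0.4271 0.028 ]
tray D [0.5257 0.4067 0.028 ]
nut block top S [0.5295 0.0104 0.162 ] [ 0.5733 -0.0069  0.162 ] [0.5859 0.0182 0.162 ] [0.545  0.0311 0.162 ]
nut block top D [0.5845 0.0137 0.162 ] [0.5754 0.0342 0.162 ] [0.5223 0.0317 0.162 ] [0.5252 0.0124 0.162 ] [0.5809 0.0015 0.162 ]
rimS [ 0.4539 -0.0839  0.114 ] [0.6848 0.0838 0.114 ] D [0.6791 0.0817 0.114 ] [ 0.418  -0.0321  0.114 ]
tray fl [0.4549 0.3209 0.004 ]
pink [0.6507 0.3246 0.04  ] [0.6521 0.3286 0.04  ]
jar [0.7886 0.0143 0.1   ]
decoys [ 0.4628 -0.178   0.036 ] [ 0.6272 -0.1882  0.036 ]
mug [ 0.7721 -0.1994  0.09  ]
boxD [ 0.4064 -0.0196  0.07  ] [0.4389 0.072  0.07  ] [0.4262 0.0104 0.    ]
[ 1.28583246 -0.85884097  0.78624426] 48.96460561862002
[-0.09856818  1.38230537  0.98639708] 42.606834906902655
```

```bash
cat >> h.py <<'E'
def mat(s): return R.from_euler('xyz',s['eef_rot'],degrees=True).as_matrix()
def to(P,s=None):
    s=s or get_state(); M=mat(s); print('q',np.round(s['joints'],1),'tcp',np.round(s['tcp_pos'],4),'yaw y',np.degrees(np.arctan2(M[1,1],M[0,1])).round(2),'F',np.round(s['contact_force'],1),'w',round(s['gripper_width'],4),'t',s['time_s'])
    print('tool delta',(M.T@(np.array(P)-s['tcp_pos'])).round(4))
E
python3 -c "
from h import *
to([.5575,.012,.29]); print(mat(get_state()).round(3))
s,c=load('wrist0'); print(np.array(c['tool_from_camera']).round(3))"
```

```text
q [-56.4  20.6   0.6  -0.  -70.1 -16.5] tcp [ 0.1979 -0.645   0.2258] yaw y 107.06 F [ 0.2  0.1 -0.2] w 0.0873 t 0.15
tool delta [-0.0636  0.5227  0.5364]
[[-0.    -0.293  0.956]
 [ 0.001  0.956  0.293]
 [-1.     0.001 -0.   ]]
[[-0.001  0.289 -0.957 -0.158]
 [ 1.     0.    -0.     0.   ]
 [ 0.    -0.957 -0.289 -0.078]
 [ 0.     0.     0.     1.   ]]
```

```bash
python3 -m creep '{"jaw":[-1,-1,-1,-1,-1,-1,-1,-1,-1,-1],"translation":[[-0.0037,0.0307,0.0316],[-0.0037,0.0307,0.0316],[-0.0037,0.0307,0.0316],[-0.0037,0.0307,0.0316],[-0.0037,0.0307,0.0316],[-0.0037,0.0307,0.0316],[-0.0037,0.0307,0.0316],[-0.0037,0.0307,0.0316],[-0.0037,0.0307,0.0316],[-0.0037,0.0307,0.0316]],"roll":[0,0,0,0,0,0,0,0,0,0]}' 25
python3 -m creep '{"jaw":[-1,-1,-1,-1,-1,-1,-1,-1,-1,-1],"translation":[[-0.0037,0.0307,0.0316],[-0.0037,0.0307,0.0316],[-0.0037,0.0307,0.0316],[-0.0037,0.0307,0.0316],[-0.0037,0.0307,0.0316],[-0.0037,0.0307,0.0316],[-0.0037,0.0307,0.0316],[0,0,0],[0,0,0],[0,0,0]],"roll":[0,0,0,0,0,0,0,-0.14,-0.14,-0.14]}'
python3 -m creep '{"jaw":[-1,-1,-1,-1,-1,-1,-1,-1,-1,-1],"translation":[[0,0,0],[0,0,0],[0,0,0],[0,0,0],[0,0,0],[0,0,0],[0,0,0],[0,0,0],[0,0,0],[0,0,0]],"roll":[-0.14,-0.14,-0.14,-0.14,-0.14,-0.14,-0.14,-0.14,-0.14,-0.14]}'
python3 -c "
from h import *
to([.5575,.012,.29])"
```

```text
time_s: 1.15
tcp_pos: [0.4104, -0.2573, 0.2638]
eef_rot: [-13.0, 90.0, 4.0]
contact_force: [0.6, 0.2, 0.0]
gripper_width: 0.0878
time_s: 2.15
tcp_pos: [0.5584, 0.0119, 0.289]
eef_rot: [152.2, 89.9, -166.2]
contact_force: [-0.1, 0.1, 0.3]
gripper_width: 0.0873
time_s: 3.15
tcp_pos: [0.5583, 0.0113, 0.2892]
eef_rot: [62.8, 90.0, -175.5]
contact_force: [-0.3, -0.5, -0.4]
gripper_width: 0.0875
q [ 21.2   7.5  -8.5  -0.  -74.   10.4] tcp [0.5583 0.0113 0.2892] yaw y -148.33 F [-0.3 -0.5 -0.4] w 0.0875 t 3.15
tool delta [-0.0008  0.0003  0.001 ]
```

```bash
python3 -m creep '{"jaw":[-1,-1,-1,-1,-1,-1,-1,-1,-1,-1],"translation":[[0,0,0],[0,0,0],[0,0,0],[0,0,0],[0,0,0],[0,0,0],[0,0,0],[0,0,0],[0,0,0],[0,0,0]],"roll":[-0.13,-0.13,-0.13,-0.13,-0.13,-0.02,0,0,0,0]}'
python3 -c "
from h import *
to([.5575,.012,.29]); save('wrist','w1')"
```

```text
time_s: 4.15
tcp_pos: [0.5585, 0.0113, 0.2895]
eef_rot: [-115.4, 90.0, 44.3]
contact_force: [-0.1, 0.2, 1.1]
gripper_width: 0.0876
q [ 21.2   7.5  -8.4  -0.  -74.   48.4] tcp [0.5585 0.0113 0.2895] yaw y -110.33 F [-0.1  0.2  1.1] w 0.0876 t 4.15
tool delta [-0.0005 -0.0003  0.0012]
```

View pics/w1.png

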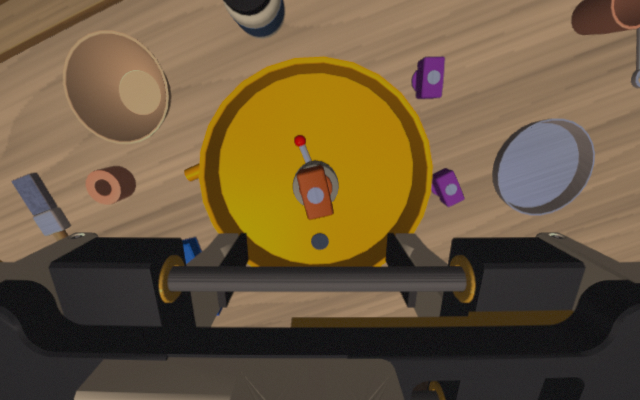

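The wrist view shows the nut top at about (316,195), slightly turned, with the pan around it and the dish at (544,166). I'll enlarge it.

```bash
python3 -c "
from h import *
crop('w1',280,150,360,230,8,'w1c'); crop('w1',470,100,620,230,5,'w1d')"
```

```text
(no output)
```

View pics/w1c.png

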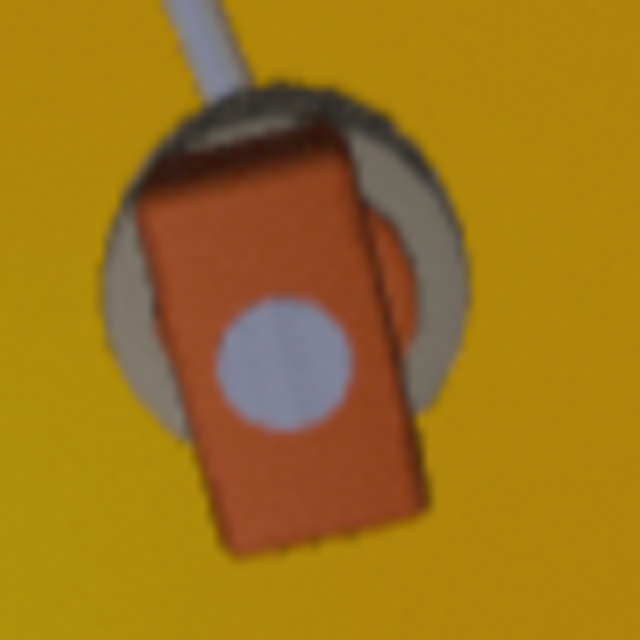

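View pics/w1d.png

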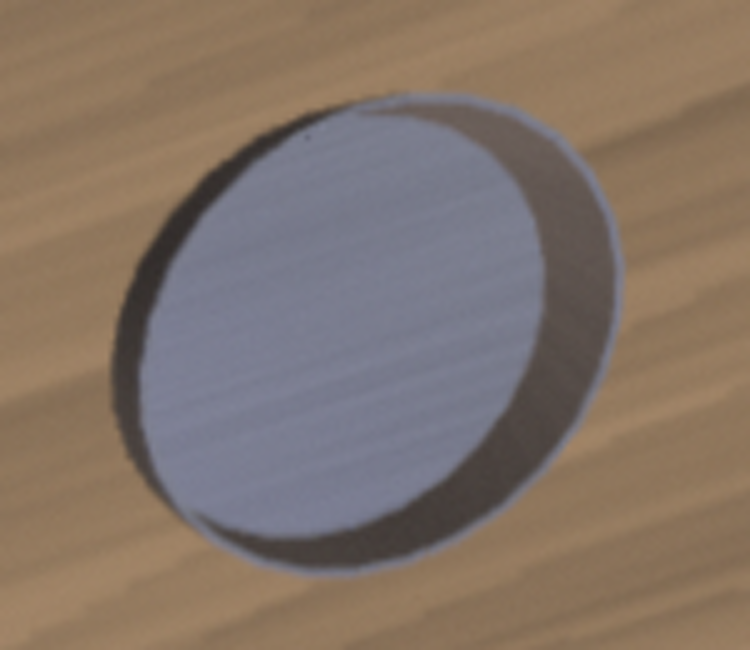

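```bash
python3 -c "
from h import *
W=lambda x,y,z: ray('w1',280+x/8,150+y/8,z)
V=lambda x,y,z: ray('w1',470+x/5,100+y/5,z)
print('nut',W(285,364,.162))
for a,b in [((141,215),(226,535)),((349,165),(424,495))]:
  p=W(*a,.162);q=W(*b,.162);d=q-p;print(p,q,np.degrees(np.arctan2(d[1],d[0])))
print('w',W(180,378,.162)-W(387,330,.162))
for p in [(140,370),(545,280),(440,128),(300,538)]: print('fl',V(*p,.003).round(4))
for p in [(112,370),(622,270),(420,93),(330,577)]: print('rim',V(*p,.024).round(4))
"
```

```text
nut [0.55604938 0.01363874 0.162     ]
[0.58181321 0.02432838 0.162     ] [0.53590887 0.0298053  0.162     ] 173.19610746204395
[ 0.57855065 -0.00367814  0.162     ] [0.53192931 0.00228184 0.162     ] 172.71494082629042
w [ 3.39431836e-03  2.84252707e-02 -5.55111512e-17]
fl [ 0.4435 -0.2664  0.003 ]
fl [ 0.4265 -0.4006  0.003 ]
fl [ 0.4882 -0.3721  0.003 ]
fl [ 0.3648 -0.3097  0.003 ]
rim [ 0.4555 -0.246   0.024 ]
rim [ 0.4308 -0.4066  0.024 ]
rim [ 0.5076 -0.3505  0.024 ]
rim [ 0.3599 -0.3037  0.024 ]
```

```bash
python3 -m creep '{"jaw":[-1,-1,-1,-1,-1,-1,-1,-1,-1,-1],"translation":[[0.01,0,0],[0.02,0,0],[0.02,0,0],[0.02,0,0],[0,0,0],[0,0,0],[0,0,0],[0,0,0],[0,0,0],[0,0,0]],"roll":[-0.117,-0.117,0,0,0,0,0,0,0,0]}'
python3 -c "
from h import *
to([.557,.0128,.136]);save('wrist','w2')"
```

```text
time_s: 5.2
tcp_pos: [0.5586, 0.0113, 0.22]
eef_rot: [-152.6, 90.0, 20.5]
contact_force: [0.6, 0.5, -0.2]
gripper_width: 0.0876
q [ 21.2   9.9 -14.8   0.  -65.3  61.9] tcp [0.5586 0.0113 0.22  ] yaw y -96.87 F [ 0.6  0.5 -0.2] w 0.0876 t 5.2
tool delta [ 0.084  -0.0012  0.0018]
```

View pics/w2.png

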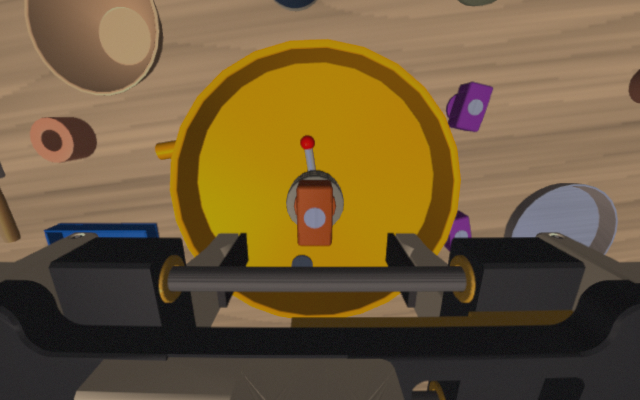

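```bash
python3 -c "
from h import *
print(ray('w2',315,217.5,.162)); crop('w2',270,170,360,260,7,'w2c')"
```

```text
[0.55661308 0.01331937 0.162     ]
```

View pics/w2c.png

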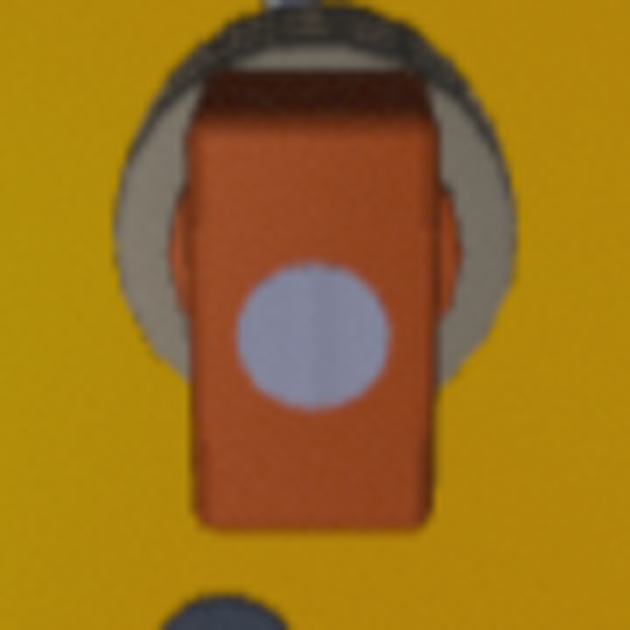

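```bash
python3 -m creep '{"jaw":[-1,-1,-1,-1,-1,-1,-1,-1,-1,-1],"translation":[[0.004,-0.0014,0.002],[0.016,0,0],[0.016,0,0],[0.016,0,0],[0.016,0,0],[0.010,0,0],[0.006,0,0],[0,0,0],[0,0,0],[0,0,0]],"roll":[0,0,0,0,0,0,0,0,0,0]}'
python3 -m creep '{"jaw":[-0.4,0.0,0.1,0.2,0.3,0.3,0.4,0.4,0.5,0.5],"translation":[[0,0,0],[0,0,0],[0,0,0],[0,0,0],[0,0,0],[0,0,0],[0,0,0],[0,0,0],[0,0,0],[0,0,0]],"roll":[0,0,0,0,0,0,0,0,0,0]}' 8
python3 -c "
from h import *
to([.5567,.0131,.136]); print(get_state()['moment'])"
```

```text
time_s: 6.25
tcp_pos: [0.5571, 0.0131, 0.1362]
eef_rot: [-158.1, 89.9, 15.1]
contact_force: [-0.6, -0.7, 0.1]
gripper_width: 0.0877
time_s: 7.25
tcp_pos: [0.5567, 0.0131, 0.1355]
eef_rot: [-121.9, 90.0, 51.3]
contact_force: [-0.2, 1.6, -0.0]
gripper_width: 0.0303
q [ 21.5  14.  -21.5  -0.  -54.5  61.7] tcp [0.5567 0.0131 0.1355] yaw y -96.86 F [-0.2  1.6 -0. ] w 0.0303 t 7.25
tool delta [-0.0005 -0.      0.    ]
[0.34478942 0.14637509 0.01507547]
```

```bash
python3 -m creep '{"jaw":[0.6,0.6,0.6,0.6,0.6,0.6,0.6,0.6,0.6,0.6],"translation":[[0,0,0],[0,0,0],[0,0,0],[0,0,0],[0,0,0],[0,0,0],[0,0,0],[0,0,0],[0,0,0],[0,0,0]],"roll":[0,0,0,0.05,0.05,0.05,0.05,0.05,0.05,0]}' 20
python3 -c "
from h import *
to([.5567,.0131,.136]); print(get_state()['moment'])"
```

```text
time_s: 8.25
tcp_pos: [0.5568, 0.0126, 0.1357]
eef_rot: [152.3, 90.0, -51.7]
contact_force: [0.2, 0.4, 2.2]
gripper_width: 0.0298
q [ 21.5  14.  -21.5   0.  -54.5  44.4] tcp [0.5568 0.0126 0.1357] yaw y -114.09 F [0.2 0.4 2.2] w 0.0298 t 8.25
tool delta [-0.0003 -0.0004  0.0002]
[-0.23360702  0.15322563 -0.04138854]
```

```bash
python3 -m creep '{"jaw":[0.6,0.6,0.6,0.6,0.6,0.6,0.6,0.6,0.6,0.6],"translation":[[0,0,0],[0,0,0],[0,0,0],[0,0,0],[0,0,0],[0,0,0],[0,0,0],[0,0,0],[0,0,0],[0,0,0]],"roll":[0.05,0.05,0.05,0.05,0.05,0.05,0.05,0,0,0]}'
python3 -c "
from h import *
to([.5567,.0131,.136]); print(get_state()['moment'])"
```

```text
time_s: 9.25
tcp_pos: [0.5568, 0.0128, 0.1356]
eef_rot: [-166.5, 90.0, -30.5]
contact_force: [0.3, -1.6, 2.7]
gripper_width: 0.0299
q [ 21.5  14.  -21.5   0.  -54.5  24.5] tcp [0.5568 0.0128 0.1356] yaw y -134.01 F [ 0.3 -1.6  2.7] w 0.0299 t 9.25
tool delta [-0.0004 -0.0002  0.0003]
[-0.53987832 -0.01867834  0.01956751]
```

```bash
python3 -m creep '{"jaw":[0.6,0.6,0.6,0.6,0.6,0.6,0.6,0.6,0.6,0.6],"translation":[[-0.0001,0,0],[-0.0001,0,0],[-0.0001,0,0],[-0.0001,0,0],[-0.0001,0,0],[-0.0001,0,0],[-0.0001,0,0],[0,0,0],[0,0,0],[0,0,0]],"roll":[0.05,0.05,0.05,0.05,0.05,0.05,0.05,0,0,0]}'
python3 -c "
from h import *
to([.5567,.0131,.136]); print(get_state()['moment'])"
```

```text
time_s: 10.25
tcp_pos: [0.5564, 0.0129, 0.136]
eef_rot: [62.6, 90.0, 178.5]
contact_force: [0.1, -0.2, 0.9]
gripper_width: 0.03
q [ 21.5  13.9 -21.5  -0.  -54.6   4.4] tcp [0.5564 0.0129 0.136 ] yaw y -154.08 F [ 0.1 -0.2  0.9] w 0.03 t 10.25
tool delta [ 0.     -0.0003  0.    ]
[-0.01271312  0.19203556 -0.01382825]
```

```bash
python3 -c "
from h import *
save('wrist','w3')"
```

```text
(no output)
```

View pics/w3.png

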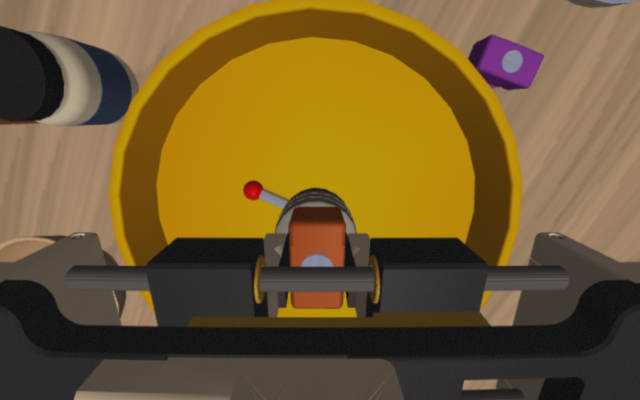

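```bash
python3 -m creep '{"jaw":[0.6,0.6,0.6,0.6,0.6,0.6,0.6,0.6,0.6,0.6],"translation":[[0,0,0],[0,0,0],[-0.0001,0,0],[-0.0001,0,0],[-0.0001,0,0],[-0.0001,0,0],[-0.0001,0,0],[0,0,0],[0,0,0],[0,0,0]],"roll":[0.06,0.06,0.06,0.06,0.06,0.06,0.06,0.06,0,0]}'
python3 -c "
from h import *
to([.5567,.0131,.136]); print(get_state()['moment'])"
```

```text
time_s: 11.3
tcp_pos: [0.5565, 0.0128, 0.1368]
eef_rot: [132.7, 90.0, -138.9]
contact_force: [-1.2, 0.1, 3.5]
gripper_width: 0.0298
q [ 21.5  13.9 -21.4   0.  -54.7 -23. ] tcp [0.5565 0.0128 0.1368] yaw y 178.46 F [-1.2  0.1  3.5] w 0.0298 t 11.3
tool delta [ 0.0008 -0.0002  0.0003]
[-0.23272796  0.73016732  0.02703549]
```

The nut, at (317,258), turns with the jaws, and the side forces stay small. I'll keep turning with a slightly larger climb.

```bash
python3 -m creep '{"jaw":[0.6,0.6,0.6,0.6,0.6,0.6,0.6,0.6,0.6,0.6],"translation":[[-0.0001,0,0],[-0.0001,0,0],[-0.0001,0,0],[-0.0001,0,0],[-0.0001,0,0],[-0.0001,0,0],[-0.0001,0,0],[0,0,0],[0,0,0],[0,0,0]],"roll":[0.06,0.06,0.06,0.06,0.06,0.06,0.06,0.06,0,0]}'
python3 -c "
from h import *
to([.5567,.0131,.136]); print(get_state()['moment'])"
```

```text
time_s: 12.3
tcp_pos: [0.5559, 0.0132, 0.1377]
eef_rot: [94.1, 89.9, 155.1]
contact_force: [-5.7, 2.0, 8.5]
gripper_width: 0.0301
q [ 21.5  13.8 -21.4  -0.1 -54.9 -50.5] tcp [0.5559 0.0132 0.1377] yaw y 150.95 F [-5.7  2.   8.5] w 0.0301 t 12.3
tool delta [ 0.0017 -0.0007  0.0002]
[1.02689433 2.24848263 0.0419537 ]
```

Fz is 8.5 N and there is some side load along the jaws. I'll ease off by following the force before turning again.

```bash
python3 -m creep '{"jaw":[0.6,0.6,0.6,0.6,0.6,0.6,0.6,0.6,0.6,0.6],"translation":[[-0.0003,0.0002,0],[-0.0003,0.0002,0],[-0.0002,0,0],[0,0,0],[0,0,0],[0,0,0],[0,0,0],[0,0,0],[0,0,0],[0,0,0]],"roll":[0,0,0,0,0,0,0,0,0,0]}'
python3 -c "
from h import *
to([.5567,.0131,.136]); print(get_state()['moment'])"
```

```text
time_s: 13.3
tcp_pos: [0.5559, 0.0132, 0.138]
eef_rot: [107.7, 90.0, 168.6]
contact_force: [-4.9, 3.7, 3.6]
gripper_width: 0.0297
q [ 21.5  13.8 -21.4  -0.  -54.9 -50.7] tcp [0.5559 0.0132 0.138 ] yaw y 150.85 F [-4.9  3.7  3.6] w 0.0297 t 13.3
tool delta [ 0.002  -0.0007  0.0003]
[1.10587216 1.73003985 0.06449712]
```

```bash
python3 -m creep '{"jaw":[0.6,0.6,0.6,0.6,0.6,0.6,0.6,0.6,0.6,0.6],"translation":[[-0.0001,0.0002,0],[-0.0001,0.0002,0],[-0.0001,0,0],[-0.0001,0,0],[-0.0001,0,0],[-0.0001,0,0],[-0.0001,0,0],[-0.0001,0,0],[0,0,0],[0,0,0]],"roll":[0.05,0.05,0.05,0.05,0.05,0.05,0.05,0.05,0,0]}'
python3 -c "
from h import *
to([.5567,.0131,.136]); print(get_state()['moment'])"
```

```text
time_s: 14.3
tcp_pos: [0.5563, 0.0136, 0.1393]
eef_rot: [-17.0, 89.9, 21.0]
contact_force: [-4.2, 3.1, 4.8]
gripper_width: 0.0301
q [ 21.6  13.7 -21.3   0.  -54.9 -73.6] tcp [0.5563 0.0136 0.1393] yaw y 127.94 F [-4.2  3.1  4.8] w 0.0301 t 14.3
tool delta [ 0.0033 -0.0006  0.    ]
[1.10967003 1.30804878 0.05387241]
```

```bash
python3 -m creep '{"jaw":[0.6,0.6,0.6,0.6,0.6,0.6,0.6,0.6,0.6,0.6],"translation":[[-0.0002,0.0002,0],[-0.0001,0.0002,0],[-0.0001,0,0],[-0.0001,0,0],[-0.0001,0,0],[-0.0001,0,0],[-0.0001,0,0],[-0.0001,0,0],[-0.0001,0,0],[0,0,0]],"roll":[0.05,0.05,0.05,0.05,0.05,0.05,0.05,0.05,0.05,0]}'
python3 -c "
from h import *
to([.5567,.0131,.136]); print(get_state()['moment'])"
```

```text
time_s: 15.3
tcp_pos: [0.5566, 0.0138, 0.1405]
eef_rot: [-3.4, 89.9, 8.6]
contact_force: [-1.9, 1.6, 5.0]
gripper_width: 0.0298
q [ 21.6  13.6 -21.3   0.  -55.  -99.5] tcp [0.5566 0.0138 0.1405] yaw y 102.09 F [-1.9  1.6  5. ] w 0.0298 t 15.3
tool delta [ 0.0045 -0.0007 -0.0001]
[0.64260947 0.62097314 0.01824486]
```

```bash
python3 -m creep '{"jaw":[0.6,0.6,0.6,0.6,0.6,0.6,0.6,0.6,0.6,0.6],"translation":[[-0.0002,0,0],[-0.0002,0,0],[-0.0001,0,0],[-0.0001,0,0],[-0.0001,0,0],[-0.0001,0,0],[-0.0001,0,0],[-0.0001,0,0],[-0.0001,0,0],[0,0,0]],"roll":[0.05,0.05,0.05,0.05,0.05,0.05,0.05,0.05,0.05,0]}'
python3 -c "
from h import *
to([.5567,.0131,.136]); print(get_state()['moment'])"
```

```text
time_s: 16.3
tcp_pos: [0.557, 0.0138, 0.1418]
eef_rot: [20.8, 89.9, 7.2]
contact_force: [-1.0, 1.1, 5.5]
gripper_width: 0.0297
q [  21.6   13.5  -21.2    0.   -55.2 -125.3] tcp [0.557  0.0138 0.1418] yaw y 76.33 F [-1.   1.1  5.5] w 0.0297 t 16.3
tool delta [ 0.0058 -0.0008 -0.0001]
[0.726846   0.31413841 0.01488773]
```

```bash
python3 -m creep '{"jaw":[0.6,0.6,0.6,0.6,0.6,0.6,0.6,0.6,0.6,0.6],"translation":[[-0.0002,0,0],[-0.0002,0,0],[-0.0001,0,0],[-0.0001,0,0],[-0.0001,0,0],[-0.0001,0,0],[-0.0001,0,0],[-0.0001,0,0],[-0.0001,0,0],[0,0,0]],"roll":[0.05,0.05,0.05,0.05,0.05,0.05,0.05,0.05,0.05,0]}'
python3 -c "
from h import *
to([.5567,.0131,.136]); print(get_state()['moment'])"
```

```text
time_s: 17.3
tcp_pos: [0.5574, 0.014, 0.1431]
eef_rot: [48.4, 89.8, 9.0]
contact_force: [-0.7, 1.5, 6.1]
gripper_width: 0.0297
q [ 2.160e+01  1.350e+01 -2.110e+01  1.000e-01 -5.530e+01 -1.511e+02] tcp [0.5574 0.014  0.1431] yaw y 50.56 F [-0.7  1.5  6.1] w 0.0297 t 17.3
tool delta [ 0.0071 -0.0012  0.    ]
[ 0.71563622  0.08387899 -0.01844155]
```

```bash
python3 -m creep '{"jaw":[0.6,0.6,0.6,0.6,0.6,0.6,0.6,0.6,0.6,0.6],"translation":[[-0.0002,0,0],[-0.0002,0,0],[-0.0002,0,0],[-0.0001,0,0],[-0.0001,0,0],[-0.0001,0,0],[-0.0001,0,0],[0,0,0],[0,0,0],[0,0,0]],"roll":[0.05,0.05,0.05,0.05,0.05,0.05,0.03,0,0,0]}'
python3 -c "
from h import *
to([.5567,.0131,.136]); print(get_state()['moment'])"
```

```text
time_s: 18.3
tcp_pos: [0.5575, 0.0139, 0.1441]
eef_rot: [66.1, 89.8, 7.9]
contact_force: [1.6, 1.3, 4.7]
gripper_width: 0.0298
q [ 2.160e+01  1.340e+01 -2.100e+01  1.000e-01 -5.540e+01 -1.698e+02] tcp [0.5575 0.0139 0.1441] yaw y 31.78 F [1.6 1.3 4.7] w 0.0298 t 18.3
tool delta [ 0.0081 -0.0012  0.0003]
[ 0.50645541 -0.55154572  0.0138331 ]
```

```bash
python3 -m creep '{"jaw":[0.6,0.6,0.6,0.6,0.6,0.6,0.6,0.6,0.6,0.6],"translation":[[-0.0003,0,0],[-0.0003,0,0],[-0.0003,0,0],[-0.0003,0,0],[-0.0003,0,0],[0,0,0],[0,0,0],[0,0,0],[0,0,0],[0,0,0]],"roll":[0,0,0,0,0,0,0,0,0,0]}'
python3 -c "
from h import *
to([.5567,.0131,.136]); print(get_state()['moment'])"
```

```text
time_s: 19.3
tcp_pos: [0.5557, 0.0136, 0.1447]
eef_rot: [9.9, 90.0, -48.5]
contact_force: [3.6, -0.3, 2.6]
gripper_width: 0.0295
q [  21.6   13.3  -21.     0.   -55.7 -169.9] tcp [0.5557 0.0136 0.1447] yaw y 31.66 F [ 3.6 -0.3  2.6] w 0.0295 t 19.3
tool delta [0.0087 0.0006 0.0009]
[-0.36047987 -1.66743136  0.09366807]
```

```bash
python3 -m creep '{"jaw":[0.6,0.6,0.6,0.6,0.6,0.6,0.6,0.6,0.6,0.6],"translation":[[-0.0003,0,0],[-0.0003,0,0],[-0.0003,0,0],[-0.0003,0,0],[0,0,0],[0,0,0],[0,0,0],[0,0,0],[0,0,0],[0,0,0]],"roll":[0,0,0,0,0,0,0,0,0,0]}'
python3 -c "
from h import *
to([.5567,.0131,.136]); print(get_state()['moment']); save('side','s4')"
```

```text
time_s: 20.3
tcp_pos: [0.5553, 0.0135, 0.1453]
eef_rot: [-113.5, 89.9, -171.9]
contact_force: [5.0, -1.9, -1.2]
gripper_width: 0.0301
q [  21.6   13.3  -20.9   -0.   -55.8 -169.9] tcp [0.5553 0.0135 0.1453] yaw y 31.64 F [ 5.  -1.9 -1.2] w 0.0301 t 20.3
tool delta [0.0093 0.001  0.0011]
[-0.42713116 -2.03773354 -0.04514331]
```

```bash
python3 -m creep '{"jaw":[0.6,0.6,0.6,0.6,0.6,0.6,0.6,0.6,0.6,0.6],"translation":[[0,0.0002,0.0003],[0,0.0002,0.0003],[-0.0003,0,0],[-0.0003,0,0],[-0.0003,0,0],[-0.0003,0,0],[0,0,0],[0,0,0],[0,0,0],[0,0,0]],"roll":[0,0,0,0,0,0,0,0,0,0]}'
python3 -c "
from h import *
to([.5567,.0131,.136]); print(get_state()['moment'])"
```

```text
time_s: 21.35
tcp_pos: [0.5562, 0.0133, 0.147]
eef_rot: [-108.2, 90.0, -166.6]
contact_force: [-0.7, -0.0, -1.1]
gripper_width: 0.03
q [  21.5   13.3  -20.7   -0.   -56.  -169.9] tcp [0.5562 0.0133 0.147 ] yaw y 31.66 F [-0.7 -0.  -1.1] w 0.03 t 21.35
tool delta [0.011  0.0004 0.0004]
[-0.11356302  0.01119044  0.03257934]
```

The side load is gone and Fz is about the nut's weight, so it looks free. I'll lift carefully.

```bash
python3 -m creep '{"jaw":[0.6,0.6,0.6,0.6,0.6,0.6,0.6,0.6,0.6,0.6],"translation":[[-0.0004,0,0],[-0.0004,0,0],[-0.0004,0,0],[-0.0004,0,0],[-0.0004,0,0],[-0.0004,0,0],[0,0,0],[0,0,0],[0,0,0],[0,0,0]],"roll":[0,0,0,0,0,0,0,0,0,0]}'
python3 -c "
from h import *
to([.5567,.0131,.136]); print(get_state()['moment'])"
```

```text
time_s: 22.35
tcp_pos: [0.5564, 0.0133, 0.1495]
eef_rot: [82.7, 90.0, 24.3]
contact_force: [0.7, -0.3, -2.0]
gripper_width: 0.0298
q [  21.5   13.1  -20.6   -0.   -56.3 -169.9] tcp [0.5564 0.0133 0.1495] yaw y 31.66 F [ 0.7 -0.3 -2. ] w 0.0298 t 22.35
tool delta [0.0135 0.0001 0.0004]
[-0.08838518 -0.02324898  0.00173026]
```

```bash
python3 -m creep '{"jaw":[0.6,0.6,0.6,0.6,0.6,0.6,0.6,0.6,0.6,0.6],"translation":[[-0.003,0,0],[-0.005,0,0],[-0.007,0,0],[-0.01,0,0],[-0.01,0,0],[-0.01,0,0],[-0.01,0,0],[-0.005,0,0],[0,0,0],[0,0,0]],"roll":[0,0,0,0,0,0,0,0,0,0]}'
python3 -c "
from h import *
to([.434,-.333,.2]); print(get_state()['moment']); save('side','s5')
crop('side0',250,170,430,330,4.4,'sd');crop('s5',250,150,430,310,4.4,'s5c')"
```

```text
time_s: 23.35
tcp_pos: [0.5561, 0.0133, 0.2092]
eef_rot: [-137.9, 90.0, 163.7]
contact_force: [-0.5, 0.5, -1.6]
gripper_width: 0.03
q [  21.5   10.1  -15.9   -0.   -64.  -169.9] tcp [0.5561 0.0133 0.2092] yaw y 31.66 F [-0.5  0.5 -1.6] w 0.03 t 23.35
tool delta [ 0.0092 -0.2857  0.2307]
[-0.0829761   0.00634168 -0.01621121]
```

View pics/s5c.png

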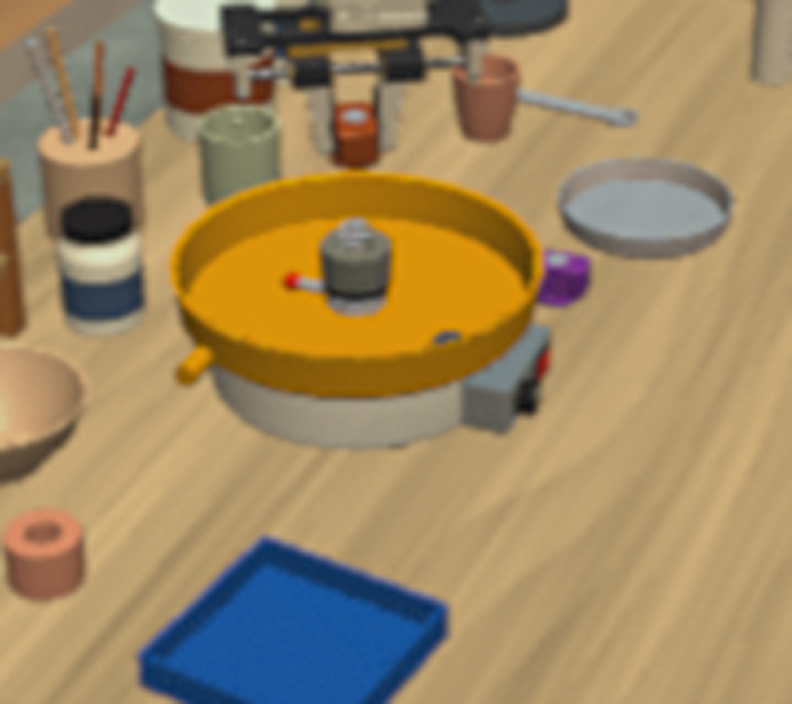

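The nut is held between the fingers at crop (357,130), and the bare spindle and stone remain in the pan. I'll carry it over the dish.

```bash
python3 -m creep '{"jaw":[0.6,0.6,0.6,0.6,0.6,0.6,0.6,0.6,0.6,0.6],"translation":[[0,-0.0157,0.0127],[0,-0.03,0.0242],[0,-0.03,0.0242],[0,-0.03,0.0242],[0,-0.03,0.0242],[0,-0.03,0.0242],[0,-0.03,0.0242],[0,-0.03,0.0242],[0,-0.03,0.0242],[0,-0.03,0.0243]],"roll":[0,0,0,0,0,0,0,0,0,0]}'
python3 -m creep '{"jaw":[0.6,0.6,0.6,0.6,0.6,0.6,0.6,0.6,0.6,0.6],"translation":[[0.02,0,0],[0.03,0,0],[0.03,0,0],[0.03,0,0],[0.02,0,0],[0.02,0,0],[0.015,0,0],[0,0,0],[0,0,0],[0,0,0]],"roll":[0,0,0,0,0,0,0,0,0,0]}'
python3 -c "
from h import *
to([.434,-.333,.015]); save('wrist','w6');save('scene','c6'); crop('c6',120,130,320,290,4,'c6c')"
```

```text
time_s: 24.4
tcp_pos: [0.4327, -0.3346, 0.2091]
eef_rot: [-141.9, 90.0, 159.7]
contact_force: [0.7, 0.2, -1.6]
gripper_width: 0.0297
time_s: 25.4
tcp_pos: [0.4346, -0.3333, 0.0453]
eef_rot: [30.9, 89.9, -27.5]
contact_force: [0.1, 0.1, -1.3]
gripper_width: 0.0298
q [ -17.    19.4  -28.2    0.   -42.3 -131.4] tcp [ 0.4346 -0.3333  0.0453] yaw y 31.67 F [ 0.1  0.1 -1.3] w 0.0298 t 25.4
tool delta [ 0.0303 -0.0004 -0.0006]
```

View pics/w6.png

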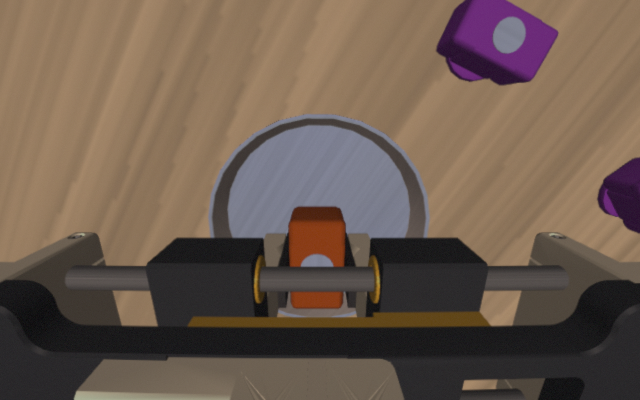

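View pics/c6c.png

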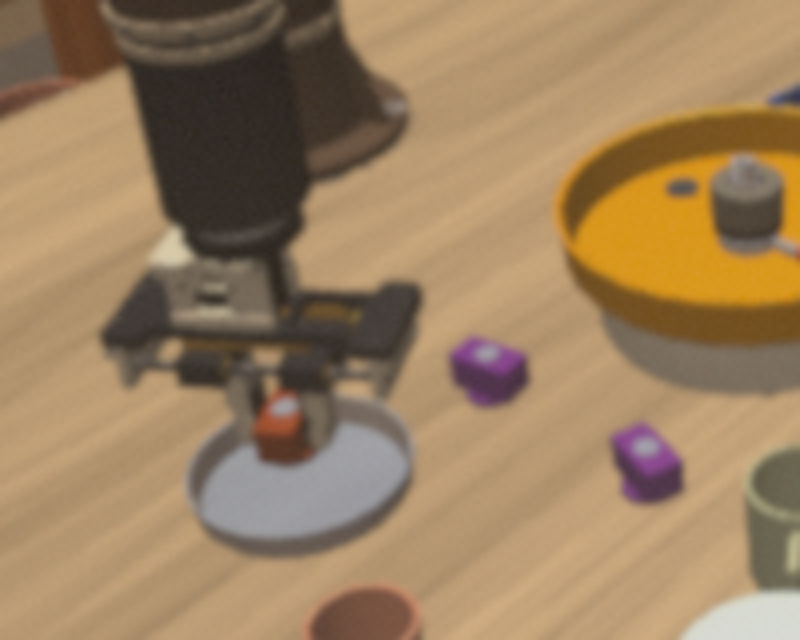

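The nut hangs over the dish centre in both views. Now lowering it.

```bash
python3 -m creep '{"jaw":[0.6,0.6,0.6,0.6,0.6,0.6,0.6,0.6,0.6,0.6],"translation":[[0.008,0,0],[0.008,0,0],[0.005,0,0],[0.003,0,0],[0.003,0,0],[0.0015,0,0],[0.001,0,0],[0.0005,0,0],[0,0,0],[0,0,0]],"roll":[0,0,0,0,0,0,0,0,0,0]}'
python3 -c "
from h import *
to([.434,-.333,.013])"
```

```text
time_s: 26.5
tcp_pos: [0.4343, -0.333, 0.0146]
eef_rot: [34.8, 90.0, -23.6]
contact_force: [0.8, -0.8, -1.5]
gripper_width: 0.03
q [ -17.    22.   -29.7    0.   -38.3 -131.4] tcp [ 0.4343 -0.333   0.0146] yaw y 31.66 F [ 0.8 -0.8 -1.5] w 0.03 t 26.5
tool delta [ 0.0016 -0.0003 -0.0001]
```

```bash
python3 -m creep '{"jaw":[0.6,0.6,0.6,0.6,0.6,0.6,0.6,0.6,0.6,0.6],"translation":[[0.0005,0,0],[0.0005,0,0],[0.0005,0,0],[0.0005,0,0],[0.0003,0,0],[0,0,0],[0,0,0],[0,0,0],[0,0,0],[0,0,0]],"roll":[0,0,0,0,0,0,0,0,0,0]}'
python3 -c "
from h import *
to([.434,-.333,.013])"
```

```text
time_s: 27.5
tcp_pos: [0.4342, -0.3329, 0.0122]
eef_rot: [54.3, 90.0, -4.1]
contact_force: [-0.2, 0.6, -1.2]
gripper_width: 0.03
q [ -17.    22.2  -29.8   -0.   -37.9 -131.4] tcp [ 0.4342 -0.3329  0.0122] yaw y 31.66 F [-0.2  0.6 -1.2] w 0.03 t 27.5
tool delta [-0.0008 -0.0002 -0.0001]
```

```bash
python3 -m creep '{"jaw":[0.6,0.6,0.6,0.6,0.6,0.6,0.6,0.6,0.6,0.6],"translation":[[0.0005,0,0],[0.0005,0,0],[0.0005,0,0],[0.0005,0,0],[0.0003,0,0],[0,0,0],[0,0,0],[0,0,0],[0,0,0],[0,0,0]],"roll":[0,0,0,0,0,0,0,0,0,0]}'
python3 -c "
from h import *
to([.434,-.333,.013])"
```

```text
time_s: 28.5
tcp_pos: [0.4343, -0.333, 0.0115]
eef_rot: [16.5, 90.0, -41.8]
contact_force: [-4.9, 5.0, 16.8]
gripper_width: 0.0295
q [ -16.9   22.2  -29.9    0.   -37.8 -131.4] tcp [ 0.4343 -0.333   0.0115] yaw y 31.69 F [-4.9  5.  16.8] w 0.0295 t 28.5
tool delta [-0.0015 -0.0003 -0.0001]
```

Contact with the floor: Fz is 16.8 N. I'll back off 1.3 mm, then open part-way and rise.

```bash
python3 -m creep '{"jaw":[0.6,0.6,0.6,0.25,0.1,-0.1,-0.15,-0.15,-0.15,-0.15],"translation":[[-0.0005,0,0],[-0.0005,0,0],[-0.0003,0,0],[0,0,0],[0,0,0],[0,0,0],[0,0,0],[0,0,0],[0,0,0],[0,0,0]],"roll":[0,0,0,0,0,0,0,0,0,0]}'
python3 -m creep '{"jaw":[-0.15,-0.15,-0.15,-0.15,-0.15,-0.15,-0.15,-0.15,-0.15,-0.15],"translation":[[-0.003,0,0],[-0.006,0,0],[-0.01,0,0],[-0.01,0,0],[-0.02,0,0],[-0.03,0,0],[-0.03,0,0],[-0.03,0,0],[-0.03,0,0],[-0.03,0,0]],"roll":[0,0,0,0,0,0,0,0,0,0]}'
python3 -c "
from h import *
to([.5567,.0133,.23]); save('wrist','w7')"
```

```text
time_s: 29.5
tcp_pos: [0.4342, -0.3329, 0.0111]
eef_rot: [-175.6, 90.0, 126.0]
contact_force: [-1.2, 0.5, -0.1]
gripper_width: 0.0503
time_s: 30.5
tcp_pos: [0.434, -0.3328, 0.2127]
eef_rot: [40.9, 89.9, -17.4]
contact_force: [-0.3, -0.1, -0.8]
gripper_width: 0.0503
q [ -17.     9.   -16.8    0.   -64.1 -131.4] tcp [ 0.434  -0.3328  0.2127] yaw y 31.66 F [-0.3 -0.1 -0.8] w 0.0503 t 30.5
tool delta [-0.0173  0.2862 -0.2302]
```

View pics/w7.png

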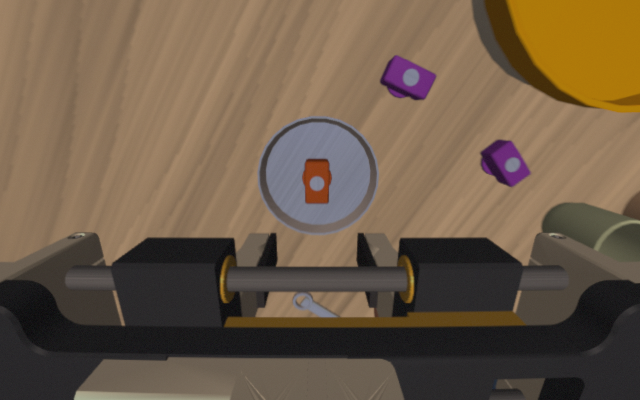

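```bash
python3 -c "
from h import *
for z in (.08,.09,.1): print(ray('scene0',150+550/3.2,130+203/3.2,z).round(3),ray('side0',250+292/4.4,170+193/4.4,z).round(3),ray('w2',307,143,z).round(3))
print(ray('w7',317,184,.039).round(4), [ray('w7',*p,.024).round(4) for p in ((258,175),(378,175),(318,116),(318,235))])
crop('w2',150,30,480,330,2.4,'x')"
```

```text
[0.612 0.016 0.08 ] [0.612 0.011 0.08 ] [0.611 0.016 0.08 ]
[0.621 0.003 0.09 ] [0.605 0.026 0.09 ] [0.612 0.015 0.09 ]
[ 0.631 -0.009  0.1  ] [0.597 0.041 0.1  ] [0.613 0.015 0.1  ]
[ 0.4349 -0.333   0.039 ] [array([ 0.3663, -0.3656,  0.024 ]), array([ 0.4971, -0.285 ,  0.024 ]), array([ 0.3936, -0.2638,  0.024 ]), array([ 0.4756, -0.3962,  0.024 ])]
```

The nut stands upright near the dish centre, at about (0.435,-0.333). The lever in the pan runs along +x at z≈0.08, so I'll grip the stone across y.

```bash
python3 -m creep '{"jaw":[-0.15,-0.15,-0.15,-0.15,-0.15,-0.15,-0.6,-1,-1,-1],"translation":[[-0.002,0.015,-0.012],[-0.002,0.03,-0.0242],[-0.002,0.03,-0.0242],[-0.002,0.03,-0.0242],[-0.002,0.03,-0.0242],[-0.002,0.03,-0.0242],[-0.002,0.03,-0.0242],[-0.002,0.03,-0.0242],[0,0.03,-0.0242],[0,0.0312,-0.0246]],"roll":[0,0,0,0,0,0,0,0,0,0]}'
python3 -m creep '{"jaw":[-1,-1,-1,-1,-1,-1,-1,-1,-1,-1],"translation":[[0,0,0],[0,0,0],[0,0,0],[0,0,0],[0,0,0],[0,0,0],[0,0,0],[0,0,0],[0,0,0],[0,0,0]],"roll":[-0.13,-0.13,-0.13,-0.13,-0.13,-0.13,-0.13,-0.13,-0.13,-0.05]}'
python3 -c "
from h import *
to([.5567,.0133,.097]); save('wrist','w8'); crop('w8',240,120,400,280,4,'w8c')"
```

```text
time_s: 31.55
tcp_pos: [0.5572, 0.0148, 0.2274]
eef_rot: [77.0, 89.9, 18.7]
contact_force: [0.7, 0.4, -0.4]
gripper_width: 0.0768
time_s: 32.55
tcp_pos: [0.5569, 0.0132, 0.227]
eef_rot: [8.6, 89.9, 20.5]
contact_force: [-0.2, 0.1, 0.7]
gripper_width: 0.0879
q [ 21.5   9.4 -14.4   0.  -66.1 -99.7] tcp [0.5569 0.0132 0.227 ] yaw y 101.84 F [-0.2  0.1  0.7] w 0.0879 t 32.55
tool delta [ 1.3e-01  1.0e-04 -3.0e-04]
```

View pics/w8.png

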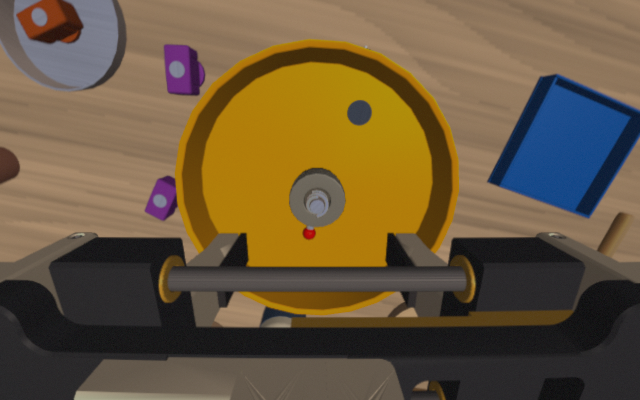

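View pics/w8c.png

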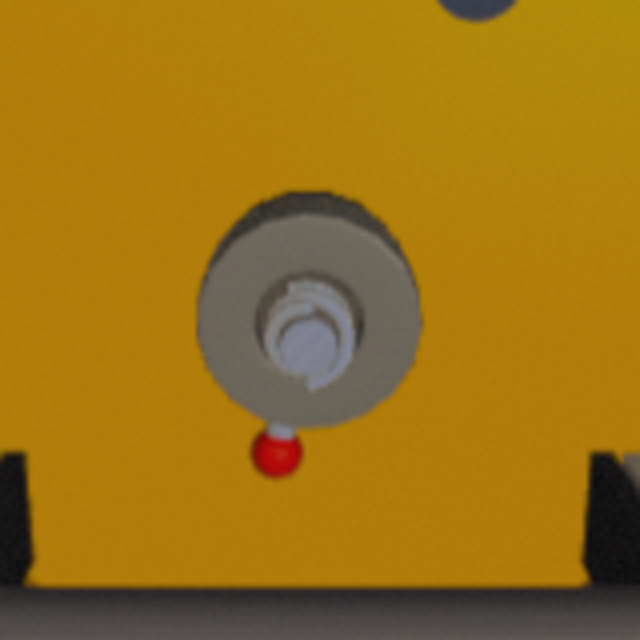

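```bash
python3 -c "
from h import *
print(ray('w8',240+309/4,120+322/4,.127), ray('w8',240+309/4,120+345/4,.1455))
for p in [(555,76),(489,182),(589,217)]: print(ray('w8',*p,.028).round(4))"
```

```text
[0.55651623 0.01430586 0.127     ] [0.55639352 0.01422301 0.1455    ]
[0.3712 0.272  0.028 ]
[0.5134 0.2409 0.028 ]
[0.5309 0.4033 0.028 ]
```

```bash
python3 -m creep '{"jaw":[-1,-1,-1,-1,-1,-1,-1,-1,-1,-1],"translation":[[0.01,0.0005,0],[0.02,0,0],[0.02,0,0],[0.02,0,0],[0.02,0,0],[0.02,0,0],[0.01,0,0],[0.007,0,0],[0.002,0,0],[0,0,0]],"roll":[0,0,0,0,0,0,0,0,0,0]}'
python3 -m creep '{"jaw":[-0.8,-0.5,-0.4,-0.3,-0.2,-0.1,0,0,0,0],"translation":[[0,0,0],[0,0,0],[0,0,0],[0,0,0],[0,0,0],[0,0,0],[0,0,0],[0,0,0],[0,0,0],[0,0,0]],"roll":[0,0,0,0,0,0,0,0,0,0]}' 15
python3 -c "
from h import *
to([.5567,.0133,.097])"
```

```text
time_s: 33.6
tcp_pos: [0.5571, 0.0138, 0.0975]
eef_rot: [-2.3, 90.0, 9.3]
contact_force: [0.4, -0.6, -0.0]
gripper_width: 0.0873
time_s: 34.6
tcp_pos: [0.557, 0.0138, 0.0972]
eef_rot: [19.0, 90.0, 30.6]
contact_force: [0.4, 0.3, 1.2]
gripper_width: 0.0562
q [  21.6   16.4  -24.    -0.   -49.6 -100. ] tcp [0.557  0.0138 0.0972] yaw y 101.56 F [0.4 0.3 1.2] w 0.0562 t 34.6
tool delta [ 0.0002 -0.0004 -0.0003]
```

```bash
python3 -m creep '{"jaw":[0.1,0.1,0.1,0.1,0.1,0.1,0.1,0.1,0.1,0.1],"translation":[[-0.002,0,0],[-0.003,0,0],[-0.005,0,0],[-0.005,0,0],[-0.008,0,0],[-0.01,0,0],[-0.01,0,0],[-0.01,0,0],[-0.01,0,0],[-0.005,0,0]],"roll":[0,0,0,0,0,0,0,0,0,0]}' 20
python3 -m creep '{"jaw":[0.1,0.1,0.1,0.1,0.1,0.1,0.1,0.1,0.1,0.1],"translation":[[-0.01,0,0],[-0.01,0,0],[-0.01,0,0],[-0.01,0,0],[-0.005,0,0],[0,0,0],[0,0,0],[0,0,0],[0,0,0],[0,0,0]],"roll":[0,0,0,0,0,0,0,0,0,0]}'
python3 -c "
from h import *
to([.449,.340,.210]); save('wrist','w9')"
```

```text
time_s: 35.6
tcp_pos: [0.5574, 0.0139, 0.1666]
eef_rot: [2.9, 89.9, 14.5]
contact_force: [-0.5, 0.3, -1.6]
gripper_width: 0.0554
time_s: 36.6
tcp_pos: [0.5568, 0.0137, 0.2098]
eef_rot: [-171.6, 90.0, -160.0]
contact_force: [-1.0, -1.8, -0.7]
gripper_width: 0.0558
q [  21.6   10.2  -15.8   -0.   -64.1 -100. ] tcp [0.5568 0.0137 0.2098] yaw y 101.56 F [-1.  -1.8 -0.7] w 0.0558 t 36.6
tool delta [-2.000e-04  3.413e-01 -4.020e-02]
```

View pics/w9.png

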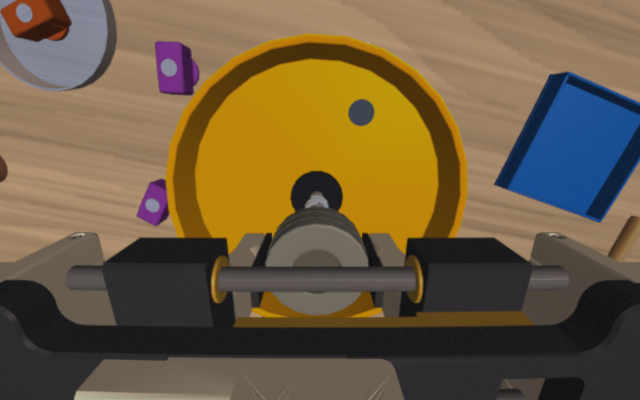

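The stone is held level at (317,260), and the pad and spindle are left behind. Moving to the tray.

```bash
python3 -m creep '{"jaw":[0.1,0.1,0.1,0.1,0.1,0.1,0.1,0.1,0.1,0.1],"translation":[[0,0.02,-0.0022],[0,0.037,-0.0044],[0,0.037,-0.0044],[0,0.037,-0.0044],[0,0.037,-0.0044],[0,0.037,-0.0044],[0,0.037,-0.0044],[0,0.037,-0.0044],[0,0.037,-0.0044],[0,0.0253,-0.003]],"roll":[0,0,0,0,0,0,0,0,0,0]}'
python3 -m creep '{"jaw":[0.1,0.1,0.1,0.1,0.1,0.1,0.1,0.1,0.1,0.1],"translation":[[0.01,0,0],[0.03,0,0],[0.03,0,0],[0.03,0,0],[0.03,0,0],[0.02,0,0],[0.01,0,0],[0,0,0],[0,0,0],[0,0,0]],"roll":[0,0,0,0,0,0,0,0,0,0]}'
python3 -c "
from h import *
to([.449,.340,.010]); save('wrist','w10')"
```

```text
time_s: 37.65
tcp_pos: [0.4481, 0.3421, 0.2101]
eef_rot: [44.1, 90.0, 55.8]
contact_force: [1.4, -0.6, -2.1]
gripper_width: 0.0557
time_s: 38.65
tcp_pos: [0.4495, 0.3407, 0.0514]
eef_rot: [39.6, 89.9, 51.2]
contact_force: [-0.0, 0.2, -0.9]
gripper_width: 0.0559
q [  57.    20.2  -25.9    0.   -43.8 -135.5] tcp [0.4495 0.3407 0.0514] yaw y 101.57 F [-0.   0.2 -0.9] w 0.0559 t 38.65
tool delta [ 0.0414 -0.0006 -0.0007]
```

View pics/w10.png

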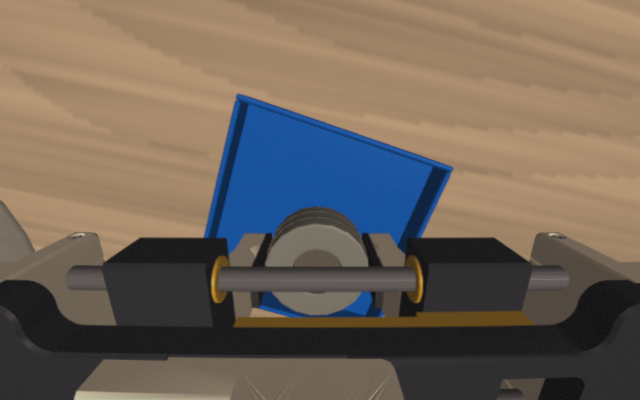

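```bash
python3 -c "
from h import *
a=ray('w10',238,95,.028);b=ray('w10',451,168,.028);d=b-a;n=np.array([d[1],-d[0],0]);print(a,b,np.linalg.norm(d),(a+b)/2+n/2,(a+b)/2-n/2)"
```

```text
[0.36933658 0.27515163 0.028     ] [0.38628473 0.42001828 0.028     ] 0.14585467341866115 [0.45024398 0.33911088 0.028     ] [0.30537733 0.35605904 0.028     ]
```

```bash
python3 -m creep '{"jaw":[0.1,0.1,0.1,0.1,0.1,0.1,0.1,0.1,0.1,0.1],"translation":[[0.01,0,0],[0.01,0,0],[0.01,0,0],[0.006,0,0],[0.003,0,0],[0.002,0,0],[0.001,0,0],[0.0005,0,0],[0,0,0],[0,0,0]],"roll":[0,0,0,0,0,0,0,0,0,0]}'
python3 -c "
from h import *
to([.449,.340,.010])"
```

```text
time_s: 39.7
tcp_pos: [0.449, 0.3401, 0.0079]
eef_rot: [45.9, 90.0, 57.5]
contact_force: [0.0, -0.5, -1.9]
gripper_width: 0.0556
q [  57.1   23.7  -28.    -0.   -38.3 -135.5] tcp [0.449  0.3401 0.0079] yaw y 101.56 F [ 0.  -0.5 -1.9] w 0.0556 t 39.7
tool delta [-0.0021 -0.0001 -0.    ]
```

```bash
python3 -m creep '{"jaw":[0.1,0.1,0.1,0.1,0.1,0.1,0.1,0.1,0.1,0.1],"translation":[[0.0005,0,0],[0.0005,0,0],[0.0005,0,0],[0.0005,0,0],[0,0,0],[0,0,0],[0,0,0],[0,0,0],[0,0,0],[0,0,0]],"roll":[0,0,0,0,0,0,0,0,0,0]}'
python3 -c "
from h import *
to([.449,.340,.010])"
```

```text
time_s: 40.7
tcp_pos: [0.4489, 0.34, 0.0057]
eef_rot: [40.3, 90.0, 51.9]
contact_force: [1.1, 0.4, -1.8]
gripper_width: 0.0557
q [  57.1   23.9  -28.1    0.   -38.  -135.5] tcp [0.4489 0.34   0.0057] yaw y 101.56 F [ 1.1  0.4 -1.8] w 0.0557 t 40.7
tool delta [-0.0043 -0.      0.0001]
```

```bash
python3 -m creep '{"jaw":[0.1,0.1,0.1,0.1,0.1,0.1,0.1,0.1,0.1,0.1],"translation":[[0.0003,0,0],[0.0003,0,0],[0.0003,0,0],[0,0,0],[0,0,0],[0,0,0],[0,0,0],[0,0,0],[0,0,0],[0,0,0]],"roll":[0,0,0,0,0,0,0,0,0,0]}'
python3 -c "
from h import *
to([.449,.340,.010])"
```

```text
time_s: 41.7
tcp_pos: [0.4489, 0.34, 0.0048]
eef_rot: [8.6, 90.0, 20.2]
contact_force: [-0.7, 0.6, -1.5]
gripper_width: 0.0557
q [  57.1   24.   -28.1    0.   -37.9 -135.5] tcp [0.4489 0.34   0.0048] yaw y 101.56 F [-0.7  0.6 -1.5] w 0.0557 t 41.7
tool delta [-0.0052 -0.      0.0001]
```

The tips are less than 1 mm above the tray floor, so I'll go 0.4 mm more and open gently.

```bash
python3 -m creep '{"jaw":[0.1,0.1,0.1,-0.3,-0.35,-0.4,-0.5,-0.5,-0.5,-0.5],"translation":[[0.0002,0,0],[0.0002,0,0],[0,0,0],[0,0,0],[0,0,0],[0,0,0],[0,0,0],[0,0,0],[0,0,0],[0,0,0]],"roll":[0,0,0,0,0,0,0,0,0,0]}'
python3 -m creep '{"jaw":[-0.5,-0.5,-0.5,-0.5,-0.5,-0.5,-0.5,-0.5,-0.5,-0.5],"translation":[[-0.002,0,0],[-0.005,0,0],[-0.01,0,0],[-0.01,0,0],[-0.02,0,0],[-0.03,0,0],[-0.03,0,0],[-0.03,0,0],[-0.03,0,0],[-0.03,0,0]],"roll":[0,0,0,0,0,0,0,0,0,0]}'
python3 -c "
from h import *
to([.449,.340,.010]); save('wrist','w11');save('scene','c11');save('side','s11')
crop('w11',170,50,480,240,2.5,'w11c')"
```

```text
time_s: 42.7
tcp_pos: [0.4489, 0.34, 0.0044]
eef_rot: [35.8, 90.0, 47.4]
contact_force: [-0.4, -0.4, 0.1]
gripper_width: 0.0659
time_s: 43.7
tcp_pos: [0.4488, 0.3398, 0.204]
eef_rot: [45.0, 89.9, 56.6]
contact_force: [0.7, -0.3, -0.6]
gripper_width: 0.0656
q [  57.1   10.9  -15.7    0.   -63.3 -135.5] tcp [0.4488 0.3398 0.204 ] yaw y 101.56 F [ 0.7 -0.3 -0.6] w 0.0656 t 43.7
tool delta [ 1.94e-01 -1.00e-04  0.00e+00]
```

View pics/w11c.png

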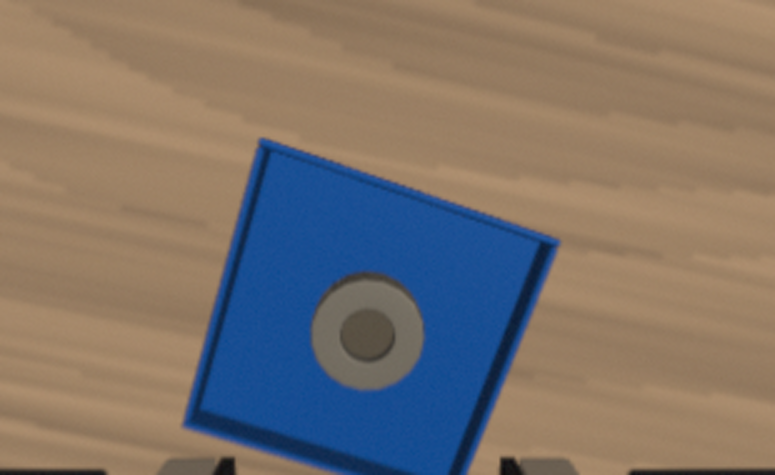

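View pics/c11.png

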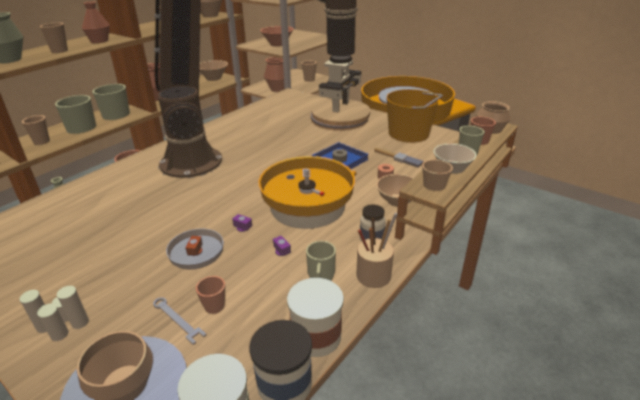

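View pics/s11.png

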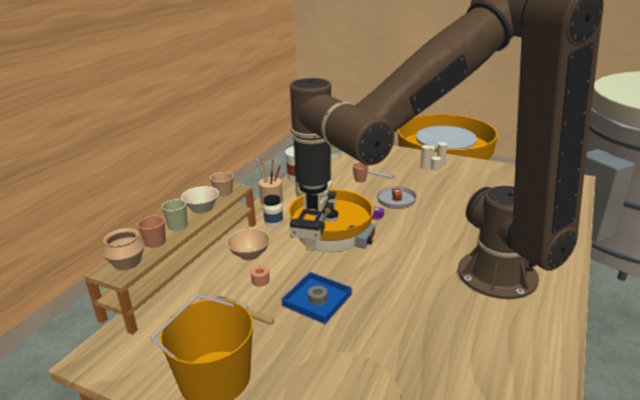

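The stone lies flat mid-tray, at crop (367,332). The nut stands in the dish at scene (194,246), the bystanders are where they were, and the arm is clear.

```bash
python3 -c "
from h import *
print(ray('w11',170+367/2.5,50+333/2.5,.034)); print(close_job())"
```

```text
[0.44772557 0.34063224 0.034     ]
the job is handed in; nothing more can be done
None
```

The job is handed in: the nut is in the steel dish and the worn stone is in the blue tray. No verdict was reported.

- **Nut:** I turned it about 4.0 rad clockwise, letting it climb as it turned. The measured tool force never went above about 9 N. It then lifted with only its own weight on the gripper. I set it down upright about 6 mm from the dish centre. It took 16.8 N against the dish floor before I backed off and let go.
- **Stone:** I lifted it straight off the spindle and laid it flat in the tray, at about (0.448, 0.341). The tray centre measured about (0.450, 0.340). I felt no clear contact with the floor before opening, but the fingertips were under 1 mm above it.
- **Last checks:** The final pictures, at about 44 s, show both parts resting in place, the bystanders where they stood and the gripper about 0.2 m above the tray. The only disagreements were position measurements of the same points from different cameras, a few millimetres apart.

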